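# Draw the locking collar off the sorting wheel's spindle

### The arm

A 6-joint arm with a two-finger parallel gripper is mounted at the origin on the work surface. World frame = base frame: x ahead of the robot, y to its left, z up, the work surface at z = 0. Lengths are in m, angles in rad, forces in N, time in s.
With the tool pointing down it reaches from about 0.275 to 0.825 m from the base axis. Payload 5.2 kg.
Tool frame: the origin (TCP) lies at the very end of the fingers, on their centre line; the grasp point (between the pads) lies 19 mm behind it; x points along the fingers, z is the direction in which the jaws open and shut, and the axes are right-handed (so a half turn about x gives the same grasp; the last joint's range is limited). The gripper opens to 93 mm and grips with 3 to 60 N. Pads are 15 mm wide; open, the fingers measure 128 mm over their backs; the gripper's body (75 mm by 188 mm) begins 65 mm behind the grasp point.
Start: joints at [0.983, 0.259, 1.535, -0, 1.348, -0.203], TCP at [0.206, 0.51, 0.219] pointing down, gripper open.
Joint ranges: [-3.14, 3.14], [-0.91, 2.08], [0.19, 2.58], [-1.22, 4.36], [0.22, 2.71], [-3.12, 3.12]. Speed limits (rad/s): [2.57, 2.57, 3.14, 3.14, 3.14, 3.14].

### API

Orientations are given as a unit quaternion [x, y, z, w].
In Python, from rig import robot gives the robot as it stands.
- The arm moves only by the tool apply_moves, never from a script. Its argument "increments" is a list of rows, each a list of 2 entries, a list of its own where there are three numbers: the shift along the tool's x, y, z in cm, then the turn, a rotation vector about the tool's x, y, z in degrees. In form: [[[dx, dy, dz], [rx, ry, rz]], ...]. A call has 1 to 12 rows; each row is the pose to reach, as a shift and turn from the pose commanded when the call began, along the tool's axes at that moment; what a row does not reach only later rows make up. A row lasts 1/10 s, in which the tool goes at most 50 mm and 8.59 degrees, less where a joint would pass 70% of its speed; a pose out of reach is approached as far as the arm can. A call with a gripper value outside its range is refused whole. "claw" is the opening, from -1 (shut) to 1 (fully open), set as the call begins (left out, the last holds). The fingers move at their own pace and stop on an object; "squeeze" is the grip in N (left out, the last holds). Time passes only in rows, so rows that repeat a pose let the fingers close. It gives the time, the measured TCP pose, the force and the opening at its end, in the units of the state.
- robot.read_state(): the state, without advancing time (a new reading comes with each control period).
- robot.snapshot(name): name is "side" or "top" or "wrist"; returns the picture (480x640x3 uint8, blue, green, red); there is no depth.
- robot.calibration(name): a dict with "camera_matrix" (3x3 intrinsics, pixels), "R" (3x3) and "t" (3): a world point X has camera coordinates R X + t; the wrist camera has in their place "T_tool_cam" (4x4, takes a point from camera to tool coordinates, whose origin is the TCP and whose axes are the tool frame's). Camera axes: x right, y down, z forward; pixel columns grow to the right and rows downward; lengths in m; the calibration is good to about 2 mm. A picture is of the moment at which its call begins: read the wrist's pose just before it. calibration takes no time and is no camera call.
- robot.hand_in(): hands the job in, once; it reports no verdict.
The state is a dict: "t": time; "joints": joint angles; "joint_velocities": joint speeds; "joint_efforts": joint torques, N m; "tcp_pos": TCP position; "eef_rot": TCP orientation; "ft_force": force on the tool from outside, world axes, zero at the start; "wrist_torque": the same for the moment, N m; "grip_width": opening from 0.0 (shut) to 1.0 (fully open).
Only numpy, scipy, OpenCV 4.12 (cv2) and the standard library are available. Lean on these libraries where they do the work, as an engineer would, in place of code of your own. Each camera call takes 0.05 s, during which the arm holds its last target.

### The job

Take the brass locking collar off the upright spindle of the sorting wheel: draw it up lightly and turn it anticlockwise (seen from above, less than a quarter turn) until you feel its hidden lugs find the grooves, never forcing it, then slide it up off the open end. Set it down flat, same side up, in the empty felt-lined tray without dropping it, let go, and leave everything else where it is.

Things in the scene. Friction and masses are not known exactly. Their poses are not given: they have to be found in the camera images.
- sorter: Cast-iron chip sorting wheel, locked and bolted down: 260 mm across, top face at 58 mm. On it stands a wooden crank knob (28 mm thick, 108 mm from the axis along +x, top at 106 mm). Hub boss on the axis, 46 mm across, top (the collar's seat) at 80 mm; the fixed upright spindle rises from it. Origin: on the spindle's axis, on the counter; z up.
- spindle_end (a point): Free, open upper end of the fixed steel spindle, 140 mm above the counter and 60 mm above the collar's seat. The spindle is 18 mm in diameter, its last 7 mm tapered.
- crown (a point): Mid-height, on the axis, of the spindle's spring-backed toothed crown: 27 mm across, from 91 to 103 mm above the counter, hidden inside the collar at the start. It has three vertical grooves 8 mm wide, 120 degrees apart. Their angle differs each time, is not given by the axes here and is not measured: it must be felt for.
- collar: Smooth round brass locking collar: 50 mm outside diameter, 34 mm high, 32 mm bore, about 0.3 kg, loose on the spindle, seated on the boss. Three lugs inside its foot, 4.5 mm wide, 6 mm high, 120 degrees apart, reach in to 10.5 mm from the axis. Its foot must rise 60 mm to clear the spindle. Origin: centre of its underside; z up along the bore.
- collar_rim (a point): Centre of the collar's top rim, 34 mm above its underside. Lifted 5 mm, its lugs meet the crown, which yields about 0.4 mm per N for 6 mm, then stops hard; over 15 N is too rough. Turned anticlockwise from above by 12 to 86 degrees (unknown) from its start, lugs meet grooves (within about 6 degrees either way) and it slides up.
- tray_in (a point): Centre of the inner floor (5 mm above the counter) of the fixed, empty, square parts tray lined with green felt: dark wood, inside 150 by 150 mm, rim 14 mm above the counter, sides along x and y of this point.
- dish: White ceramic dish 100 mm across, 26 mm high, holding brass slot tokens; bystander. Origin: centre of the underside.
- loupe: Brass jeweller's loupe standing upright, 44 mm across, 42 mm high; bystander. Origin: centre of the underside.
- counterweight: Grey cast lead counterweight, 68 mm across, 68 mm high with a small knob; bystander. Origin: centre of the underside.
- ashtray: Mottled brown bakelite ashtray, 112 mm across, 28 mm high; bystander. Origin: centre of the underside.
- chips: Four stacks of gaming chips standing in a square 83 mm wide, up to 46 mm high (one body); bystander. Origin: centre of the underside.
Mind the look-alikes: they are no part of the job. What is shaped like the collar but pink or purple is not meant.

How it is judged:
By the outcome, as a careful person would: the job done as asked, in the order asked, and still so for the second after the job is handed in, with the robot touching nothing.
It also fails if it takes over 66 s, if anything falls off the work surface, if the arm or the gripper's body presses on something with over 40 N, if the wrist force passes 120 N, or if a joint passes its speed limit or range.

## Working session

There is one attempt and no reset: what is moved stays moved. The work goes in short steps, Python scripts to look and compute and a tool call to move; the robot and the scene stay as the last step left them, time stands still between calls to the robot, and variables do not carry over. Pictures are saved under pics/ and viewed, and the job is handed in when it is done.

Besides the shell and the picture viewer there is one more tool, called after ">>>" as name([rows], argument=value, ...), one row to a line, values as JSON. apply_moves: Moves the arm, as the interface text tells. Its arguments: {"type":"object","properties":{"increments":{"type":"array"},"claw":{"type":"number"},"squeeze":{"type":"number"}},"required":["increments"]}

```bash
mkdir -p pics; ls
python3 - <<'E'
from rig import robot
import cv2,numpy as np
print(robot.read_state())
for n in ("side","top","wrist"):
    im=robot.snapshot(n); cv2.imwrite(f"pics/{n}0.png",im)
    c=robot.calibration(n); print(n,{k:np.round(v,4).tolist() if not isinstance(v,str) else v for k,v in c.items()})
E
```

```text
pics
{'t': 0.0, 'joints': array([ 9.83152429e-01,  2.59340379e-01,  1.53606969e+00, -6.11096776e-07,
        1.34800817e+00, -2.02809680e-01]), 'joint_velocities': array([ 0.00122874, -0.00033102, -0.00138034,  0.00034409,  0.00079778,
        0.00024137]), 'joint_efforts': array([ 4.68894086e-05, -4.37310684e+01, -2.84003627e+01,  7.19623128e-02,
        4.12197411e-02, -1.61638086e-04]), 'tcp_pos': array([0.20614744, 0.5093163 , 0.2178245 ]), 'eef_rot': array([-0.39540202,  0.586985  ,  0.39491065,  0.58579129]), 'ft_force': array([ 0.45349218, -0.45526006, -0.67290815]), 'wrist_torque': array([-0.04458342, -0.0018606 , -0.0169707 ]), 'grip_width': 0.9992119691664146}
side {'camera_matrix': [[512.1319, 0.0, 323.8976], [0.0, 512.1319, 238.1145], [0.0, 0.0, 1.0]], 'R': [[0.9644, -0.264, -0.0178], [-0.1458, -0.4739, -0.8684], [0.2208, 0.8401, -0.4955]], 't': [-0.4675, 0.1849, 1.1875]}
top {'camera_matrix': [[450.9684, 0.0, 327.7283], [0.0, 450.9684, 236.9588], [0.0, 0.0, 1.0]], 'R': [[-0.0087, -0.9999, 0.0115], [-0.9965, 0.0077, -0.0836], [0.0835, -0.0122, -0.9964]], 't': [0.0262, 0.5076, 1.3024]}
wrist {'camera_matrix': [[377.7077, 0.0, 322.453], [0.0, 377.7077, 239.4485], [0.0, 0.0, 1.0]], 'T_tool_cam': [[0.0008, -0.2445, 0.9697, -0.1672], [-0.0001, -0.9697, -0.2445, 0.0667], [1.0, 0.0001, -0.0008, -0.0009], [0.0, 0.0, 0.0, 1.0]]}
```

View pics/side0.png

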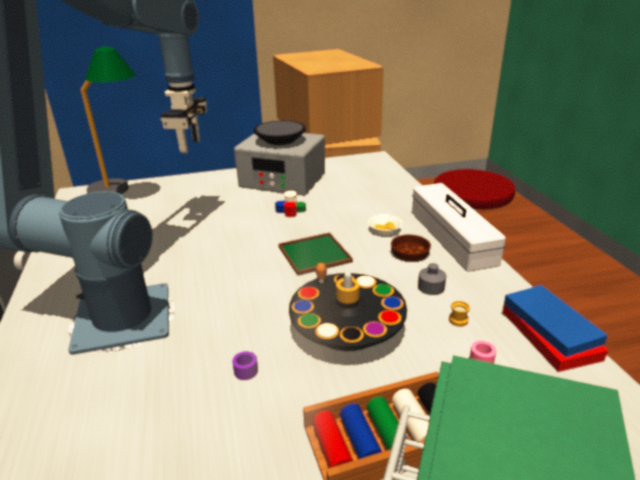

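View pics/top0.png

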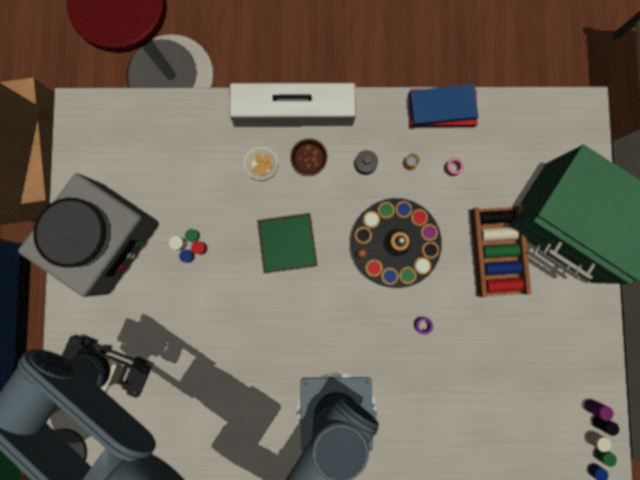

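View pics/wrist0.png

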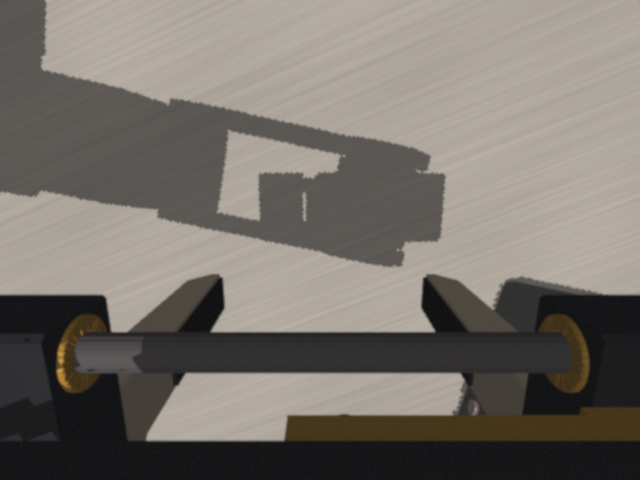

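The top view shows the sorting wheel at about (396,243). The brass collar is on its spindle at (400,241) and the green felt tray is at (287,243). The bystanders are the loupe (411,161), counterweight (366,161), ashtray (309,156), dish (261,163) and chips (188,245).

Collar candidates:
- **(400,241):** brass, standing on the spindle. This one fits the description.
- **(411,161):** the brass loupe, standing on the counter.
- **(454,166) and (424,325):** pink and purple rings, so not meant.

Next I'll measure and confirm in an enlarged crop.

```bash
cat > h.py <<'E'
import numpy as np,cv2
from rig import robot
from scipy.spatial.transform import Rotation as Rn
def cam(n,state=None):
    c=robot.calibration(n);K=np.array(c["camera_matrix"])
    if "R" in c: R=np.array(c["R"]);t=np.array(c["t"]);return K,R.T,-R.T@t
    T=np.array(c["T_tool_cam"]);Rt=Rn.from_quat(state["eef_rot"]).as_matrix()
    return K,Rt@T[:3,:3],Rt@T[:3,3]+state["tcp_pos"]
def ray(n,px,z,state=None):
    K,Rw,o=cam(n,state);d=Rw@np.linalg.inv(K)@np.array([px[0],px[1],1.0]);return o+d*(z-o[2])/d[2]
def proj(n,X,state=None):
    K,Rw,o=cam(n,state);p=K@(Rw.T@(np.array(X)-o));return p[:2]/p[2]
E
python3 - <<'E'
from h import *
im=cv2.imread("pics/top0.png");hsv=cv2.cvtColor(im,cv2.COLOR_BGR2HSV)
def blobs(m,name,z,n="top",amin=40):
    k,l,s,c=cv2.connectedComponentsWithStats(m.astype(np.uint8))
    for i in range(1,k):
        if s[i,4]>amin:
            print(name,s[i].tolist(),np.round(c[i],1),np.round(ray(n,c[i],z),4))
g=cv2.inRange(hsv,(50,80,20),(85,255,140)); 
roi=np.zeros_like(g);roi[190:290,240:335]=1
blobs((g>0)&(roi>0),"felt",0.005,amin=500)
cs,_=cv2.findContours(((g>0)&(roi>0)).astype(np.uint8),cv2.RETR_EXTERNAL,cv2.CHAIN_APPROX_NONE)
c=max(cs,key=cv2.contourArea);b=cv2.boxPoints(cv2.minAreaRect(c));
for p in b: print("corner",p,np.round(ray("top",p,.005),4))
br=cv2.inRange(hsv,(10,110,70),(28,255,255));roi[:]=0;roi[215:270,375:425]=1
blobs((br>0)&(roi>0),"brass",0.114,amin=20)
# wheel: dark disc vs light table
v=hsv[...,2];sel=np.zeros_like(g);sel[185:300,340:450]=1
# sharp crops
cv2.imwrite("pics/crop_top.png",cv2.resize(im[185:300,340:450],None,fx=5,fy=5,interpolation=cv2.INTER_CUBIC))
s=cv2.imread("pics/side0.png");cv2.imwrite("pics/crop_side.png",cv2.resize(s[250:370,270:430],None,fx=5,fy=5,interpolation=cv2.INTER_CUBIC))
hs=cv2.cvtColor(s,cv2.COLOR_BGR2HSV);b2=cv2.inRange(hs,(10,110,70),(28,255,255));r2=np.zeros_like(b2);r2[270:310,330:365]=1
blobs((b2>0)&(r2>0),"brass side",0.097,"side",20)
E
```

```text
felt [260, 215, 55, 56, 2455] [286.7 242.7] [0.493  0.1435 0.005 ]
corner [258.5193  221.47466] [0.557  0.2272 0.005 ]
corner [308.00812 214.72618] [0.5762 0.08   0.005 ]
corner [314.69574 263.7688 ] [0.43  0.061 0.005]
corner [265.2069  270.51727] [0.4114 0.2069 0.005 ]
brass [378, 215, 15, 4, 37] [385.2 216.4] [ 0.5555 -0.135   0.114 ]
brass [397, 215, 28, 25, 111] [415.1 223.6] [ 0.535  -0.2167  0.114 ]
brass [390, 231, 20, 20, 236] [399.7 240.6] [ 0.4884 -0.1734  0.114 ]
brass [401, 243, 24, 27, 91] [416. 259.] [ 0.4379 -0.2167  0.114 ]
brass [375, 259, 21, 11, 48] [383.1 265.4] [ 0.4215 -0.1267  0.114 ]
brass side [333, 274, 32, 31, 585] [347.  289.8] [ 0.4906 -0.1732  0.097 ]
```

View pics/crop_top.png

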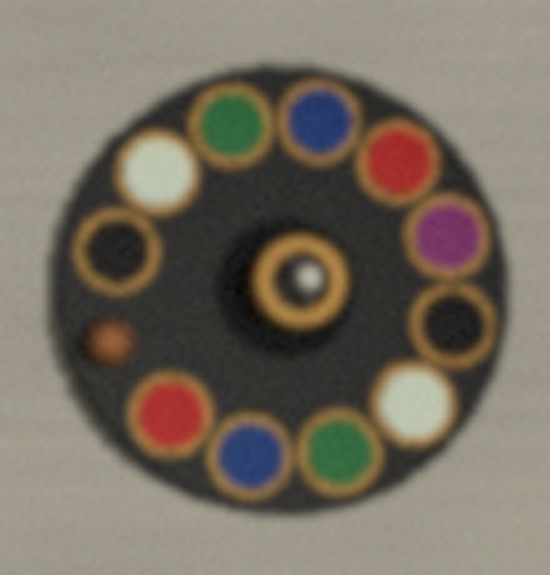

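View pics/crop_side.png

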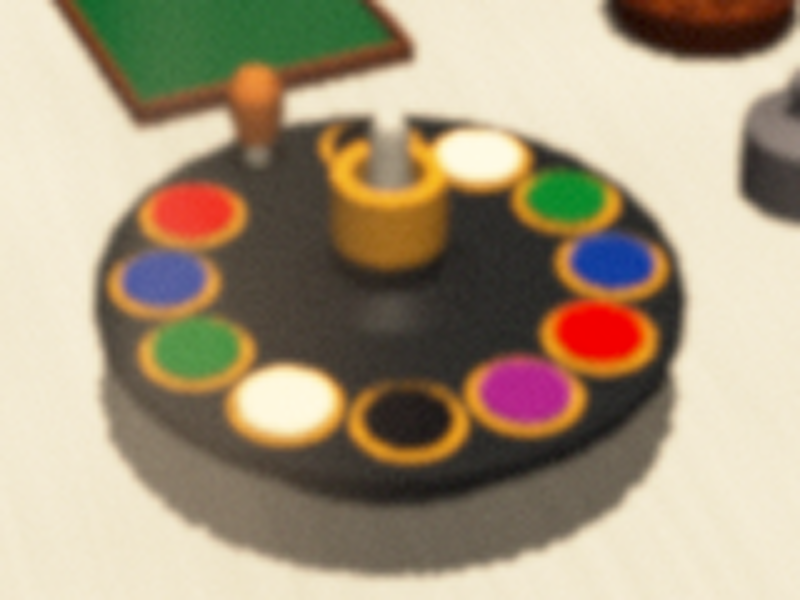

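The crops confirm it: the collar is the brass ring around the steel spindle, at full-image (399.7,240.6) in the top view and (347,290) in the side view. The two views agree to about 2 mm. Next I'll work out the approach.

```bash
cat >> h.py <<'E'
def delta(p,yaw=None,st=None):
    """tool-axes shift (cm) & rotvec(deg) from present pose to p, tool vertical with jaw (tool z) yaw deg"""
    st=st or robot.read_state();R0=Rn.from_quat(st["eef_rot"])
    d=R0.inv().apply(np.array(p)-st["tcp_pos"])*100
    out=[np.round(d,2)]
    if yaw is not None:
        a=np.radians(yaw);x=np.array([0,0,-1.]);z=np.array([np.cos(a),np.sin(a),0]);y=np.cross(z,x)
        out.append(np.round((R0.inv()*Rn.from_matrix(np.c_[x,y,z])).as_rotvec(degrees=True),1))
    return out
def jaw(st): 
    M=Rn.from_quat(st["eef_rot"]).as_matrix();return np.degrees(np.arctan2(M[1,2],M[0,2])),M[:,0]
def hist():
    s=robot.read_state();print("t",round(s["t"],2),"tcp",np.round(s["tcp_pos"]*1000,1),"F",np.round(s["ft_force"],2),"M",np.round(s["wrist_torque"],3),"w",round(s["grip_width"]*93,1),"q",np.round(s["joints"],2),"jaw",np.round(jaw(s)[0],1),np.round(jaw(s)[1],3));return s
E
python3 - <<'E'
from h import *
s=hist();y=jaw(s)[0]
for dy in (-90,90): print(dy,delta((0.489,-0.1735,0.22),y+dy))
print(delta((0.489,-0.1735,0.22),y))
print(proj("top",(0.489,-0.1735,.114)), ray("top",(361.6,253.4),.1))
E
```

```text
t 0.15 tcp [206.2 509.4 218. ] F [-0.11 -0.2  -0.14] M [-0.013  0.057  0.038] w 93.0 q [ 0.98  0.26  1.54 -0.    1.35 -0.2 ] jaw 68.0 [-0.001 -0.001 -1.   ]
-90 [array([ -0.14, -51.85, -52.69]), array([90. , -0.1,  0. ])]
90 [array([ -0.14, -51.85, -52.69]), array([-90. ,  -0. ,  -0.1])]
[array([ -0.14, -51.85, -52.69]), array([-0. , -0.1, -0. ])]
[399.74779288 240.43930612] [ 0.45508882 -0.06990388  0.1       ]
```

>>> apply_moves([
  [[-1, -52, -53], [90, 0, 0]],
  [[-1, -52, -53], [90, 0, 0]],
  [[-1, -52, -53], [90, 0, 0]],
  [[-1, -52, -53], [90, 0, 0]],
  [[-1, -52, -53], [90, 0, 0]],
  [[-1, -52, -53], [90, 0, 0]],
  [[-1, -52, -53], [90, 0, 0]],
  [[-1, -52, -53], [90, 0, 0]],
  [[-1, -52, -53], [90, 0, 0]],
  [[-1, -52, -53], [90, 0, 0]],
  [[-1, -52, -53], [90, 0, 0]],
  [[-1, -52, -53], [90, 0, 0]],
], claw=1)

```text
t: 1.35
tcp_pos: [0.4353, -0.047, 0.2268]
eef_rot: [0.136, 0.694, -0.136, 0.694]
ft_force: [0.8, 0.2, 0.6]
grip_width: 0.999
```

Run:
```python
from h import *
s=hist();print(delta((0.489,-0.1735,0.22),-22))
```

```text
t 1.35 tcp [435.3 -47.  226.8] F [0.78 0.2  0.6 ] M [ 0.005  0.109 -0.073] w 92.9 q [-0.36  0.05  1.77  0.    1.33  0.02] jaw -22.2 [ 0.  0. -1.]
[array([ 0.68, -9.69,  9.75]), array([-0.2,  0. , -0. ])]
```

>>> apply_moves([
  [[1, -9.5, 9.5], [0, 0, 0]],
  [[1, -9.5, 9.5], [0, 0, 0]],
  [[1, -9.5, 9.5], [0, 0, 0]],
  [[1, -9.5, 9.5], [0, 0, 0]],
  [[1, -9.5, 9.5], [0, 0, 0]],
])

```text
t: 1.85
tcp_pos: [0.487, -0.1688, 0.2159]
eef_rot: [0.136, 0.695, -0.135, 0.693]
ft_force: [-0.0, 0.6, -0.2]
grip_width: 0.998
```

Run:
```python
from h import *
s=hist();im=robot.snapshot("wrist");cv2.imwrite("pics/w1.png",im)
print(proj("wrist",(0.489,-0.1735,.114),s))
```

```text
t 1.85 tcp [ 487.  -168.8  215.9] F [-0.04  0.61 -0.19] M [-0.019  0.073  0.065] w 92.8 q [-0.55  0.2   1.62  0.    1.33 -0.16] jaw -22.1 [-0.002  0.001 -1.   ]
[326.71011869 242.20309777]
```

View pics/w1.png

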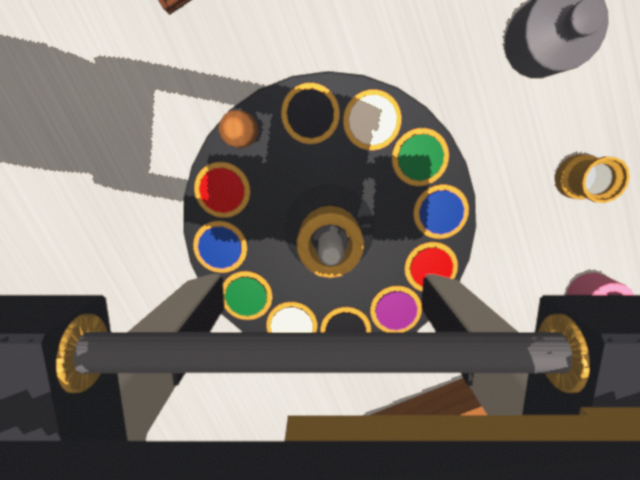

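The wrist view shows the collar rim at about (330,243), with the spindle inside it. I'll refine that.

Run:
```python
from h import *
s=robot.read_state();im=cv2.imread("pics/w1.png")
cv2.imwrite("pics/w1c.png",cv2.resize(im[195:295,280:380],None,fx=6,fy=6,interpolation=cv2.INTER_CUBIC))
hsv=cv2.cvtColor(im,cv2.COLOR_BGR2HSV)
m=cv2.inRange(hsv,(10,120,60),(28,255,255));r=np.zeros_like(m);r[200:285,290:370]=255;m&=r
cs,h=cv2.findContours(m,cv2.RETR_CCOMP,cv2.CHAIN_APPROX_NONE)
for c,hh in zip(cs,h[0]):
    if len(c)>30:
        e=cv2.fitEllipse(c);print("hole" if hh[3]>=0 else "outer",np.round(e[0],1),np.round(e[1],1),np.round(ray("wrist",e[0],.114,s),4))
        P=np.array([ray("wrist",q[0],.114,s)[:2] for q in c]);A=np.c_[2*P,np.ones(len(P))];x=np.linalg.lstsq(A,(P**2).sum(1),rcond=None)[0];print("  circ",np.round(x[:2],4),"r",np.sqrt(x[2]+x[:2]@x[:2]))
```

```text
outer [329.8 241.6] [65.9 71.2] [ 0.4912 -0.1731  0.114 ]
  circ [ 0.4909 -0.1737] r 0.025687669164881407
hole [329.8 244. ] [37.2 42.6] [ 0.4905 -0.1748  0.114 ]
  circ [ 0.4904 -0.1752] r 0.014913419256872524
```

View pics/w1c.png

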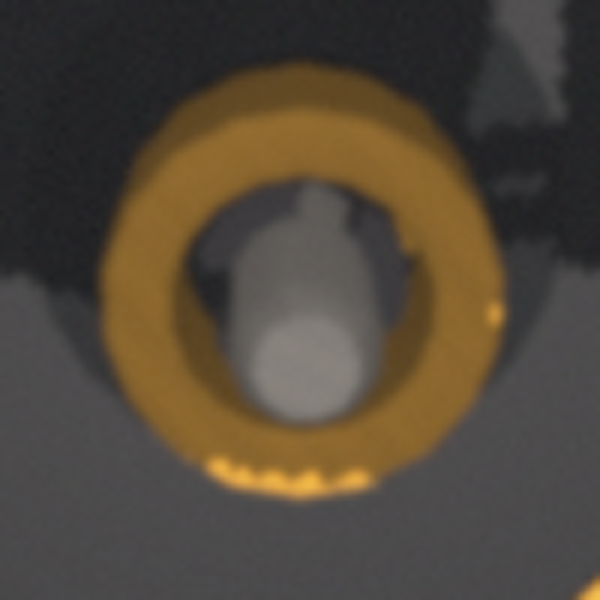

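Run:
```python
from h import *
s=robot.read_state()
print(ray("wrist",(330.0,245.2),.114,s),ray("wrist",(330.7,256.2),.140,s))
# spindle tip in top & side
im=cv2.imread("pics/top0.png");print(ray("top",(340+309/5-.4,185+277/5-.4),.14))
print(delta((.490,-.1755,.15)))
```

```text
[ 0.49030193 -0.17572775  0.114     ] [ 0.49006489 -0.1763579   0.14      ]
[ 0.4881995  -0.17346265  0.14      ]
[array([ 6.62, -0.59,  0.58])]
```

>>> apply_moves([
  [[0, -0.6, 0.6], [90, 0, 0]],
  [[0, -0.6, 0.6], [90, 0, 0]],
  [[0, -0.6, 0.6], [90, 0, 0]],
  [[0, -0.6, 0.6], [90, 0, 0]],
  [[0, -0.6, 0.6], [90, 0, 0]],
  [[0, -0.6, 0.6], [90, 0, 0]],
  [[0, -0.6, 0.6], [90, 0, 0]],
  [[0, -0.6, 0.6], [90, 0, 0]],
  [[0, -0.6, 0.6], [90, 0, 0]],
  [[0, -0.6, 0.6], [90, 0, 0]],
  [[0, -0.6, 0.6], [90, 0, 0]],
  [[0, -0.6, 0.6], [90, 0, 0]],
])

```text
t: 3.1
tcp_pos: [0.4905, -0.1746, 0.2172]
eef_rot: [0.586, 0.396, -0.586, 0.396]
ft_force: [-0.7, -0.3, -0.6]
grip_width: 1.001
```

Run:
```python
from h import *
s=hist();im=robot.snapshot("wrist");cv2.imwrite("pics/w2.png",im)
p=proj("wrist",(0.489,-0.1735,.114),s);print(p)
x,y=int(p[0])-50,int(p[1])-50;print(x,y)
cv2.imwrite("pics/w2c.png",cv2.resize(im[y:y+100,x:x+100],None,fx=6,fy=6,interpolation=cv2.INTER_CUBIC))
```

```text
t 3.1 tcp [ 490.5 -174.6  217.2] F [-0.73 -0.27 -0.65] M [ 0.042  0.113 -0.016] w 93.1 q [-0.56  0.21  1.61  0.    1.33  1.4 ] jaw -112.0 [ 0.  0. -1.]
[320.3471003  241.64994581]
270 191
```

View pics/w2c.png

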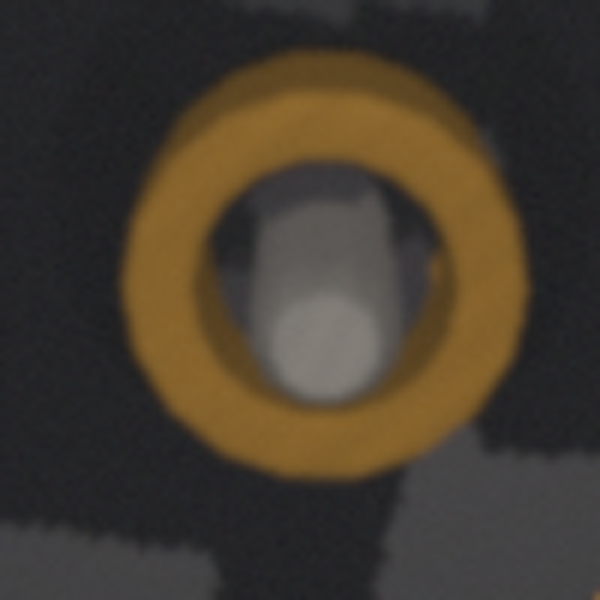

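Run:
```python
from h import *
s2=robot.read_state()
# first view state reconstructed
s1=dict(tcp_pos=np.array([.487,-.1688,.2159]),eef_rot=np.array([.136,.695,-.135,.693]))
for z,p1,p2 in ((.114,(329.9,245.0),(323.8,237.9)),(.140,(330.5,255.9),(323.8,248.4))):
    a=ray("wrist",p1,z,s1)[:2];b=ray("wrist",p2,z,s2)[:2]
    # true X = a + R1*o = b + R2*o, o=(oy,oz) tool offset
    R1=Rn.from_quat(s1["eef_rot"]).as_matrix()[:2,1:];R2=Rn.from_quat(s2["eef_rot"]).as_matrix()[:2,1:]
    o=np.linalg.solve(R1-R2,b-a);print(z,a,b,"off",o,"X",a+R1@o)
```

```text
0.114 [ 0.49131394 -0.17480404] [ 0.49080323 -0.17718799] off [-0.00141318 -0.00099402] X [ 0.48986136 -0.17573954]
0.14 [ 0.49104792 -0.17537105] [ 0.49008158 -0.17678391] off [-0.00065353 -0.00102194] X [ 0.48985521 -0.17559219]
```

Run:
```python
from h import *
print(delta((.4898,-.1757,.086)))
```

```text
[array([13.11, -0.04,  0.11])]
```

>>> apply_moves([
  [[2.5, 0, 0.1], [0, 0, 0]],
  [[5, 0, 0.1], [0, 0, 0]],
  [[7.5, 0, 0.1], [0, 0, 0]],
  [[10, 0, 0.1], [0, 0, 0]],
  [[11.5, 0, 0.1], [0, 0, 0]],
  [[12.6, 0, 0.1], [0, 0, 0]],
  [[13.1, 0, 0.1], [0, 0, 0]],
  [[13.1, 0, 0.1], [0, 0, 0]],
  [[13.1, 0, 0.1], [0, 0, 0]],
  [[13.1, 0, 0.1], [0, 0, 0]],
])

```text
t: 4.15
tcp_pos: [0.4911, -0.1776, 0.0867]
eef_rot: [0.587, 0.395, -0.586, 0.396]
ft_force: [0.0, -0.5, -0.4]
grip_width: 1.001
```

Run:
```python
from h import *
hist();print(delta((.4898,-.1757,.086)))
cv2.imwrite("pics/w3.png",robot.snapshot("wrist"))
```

```text
t 4.15 tcp [ 491.1 -177.6   86.7] F [ 0.02 -0.54 -0.41] M [-0.041  0.131  0.043] w 93.1 q [-0.56  0.34  1.78 -0.    1.02  1.39] jaw -112.0 [ 0.002 -0.001 -1.   ]
[array([ 0.07, -0.19, -0.13])]
```

View pics/w3.png

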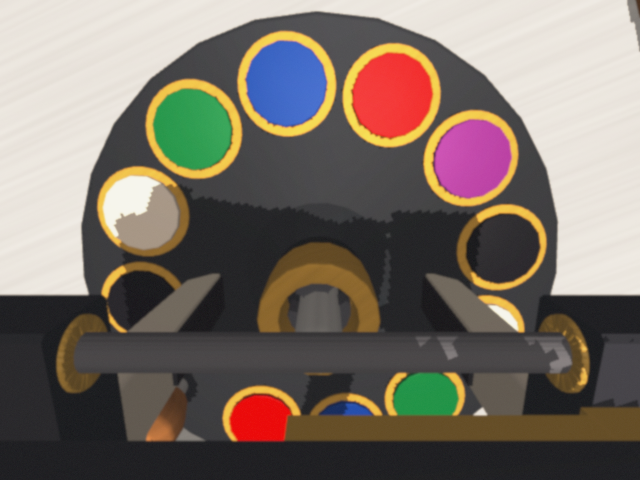

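Run:
```python
from h import *
for i in range(5):
    hist(); im=robot.snapshot("wrist")
s=hist();print(delta((.4898,-.1757,.086)))
p=proj("wrist",(.4898,-.1757,.114),s);print(p)
cv2.imwrite("pics/w4c.png",cv2.resize(im[230:390,240:400],None,fx=4,fy=4,interpolation=cv2.INTER_CUBIC))
```

```text
t 4.2 tcp [ 491.  -177.6   86.6] F [ 0.81 -0.01  0.85] M [0.037 0.132 0.046] w 93.0 q [-0.56  0.34  1.78  0.    1.02  1.39] jaw -112.0 [ 0.001 -0.001 -1.   ]
t 4.25 tcp [ 490.9 -177.6   86.4] F [-0.   -0.06 -0.29] M [0.057 0.212 0.01 ] w 92.7 q [-0.56  0.34  1.78 -0.    1.02  1.39] jaw -112.0 [ 0.001 -0.001 -1.   ]
t 4.3 tcp [ 490.8 -177.5   86.3] F [ 1.44 -0.13 -0.06] M [ 0.039  0.142 -0.002] w 93.0 q [-0.56  0.34  1.78 -0.    1.02  1.39] jaw -112.0 [ 0.001 -0.001 -1.   ]
t 4.35 tcp [ 490.7 -177.5   86.2] F [ 0.23  0.05 -0.33] M [0.066 0.226 0.005] w 92.8 q [-0.56  0.34  1.78  0.    1.02  1.39] jaw -112.0 [ 0.001 -0.    -1.   ]
t 4.4 tcp [ 490.6 -177.4   86.1] F [-1.22  0.93 -0.35] M [ 0.025  0.177 -0.009] w 92.8 q [-0.56  0.34  1.78 -0.    1.02  1.39] jaw -112.0 [ 0.001 -0.    -1.   ]
t 4.45 tcp [ 490.6 -177.4   86. ] F [0.04 0.77 0.  ] M [0.044 0.117 0.067] w 92.9 q [-0.56  0.34  1.78 -0.    1.02  1.39] jaw -112.0 [ 0. -0. -1.]
[array([-0.  , -0.14, -0.13])]
[316.82810914 322.16960909]
```

View pics/w4c.png

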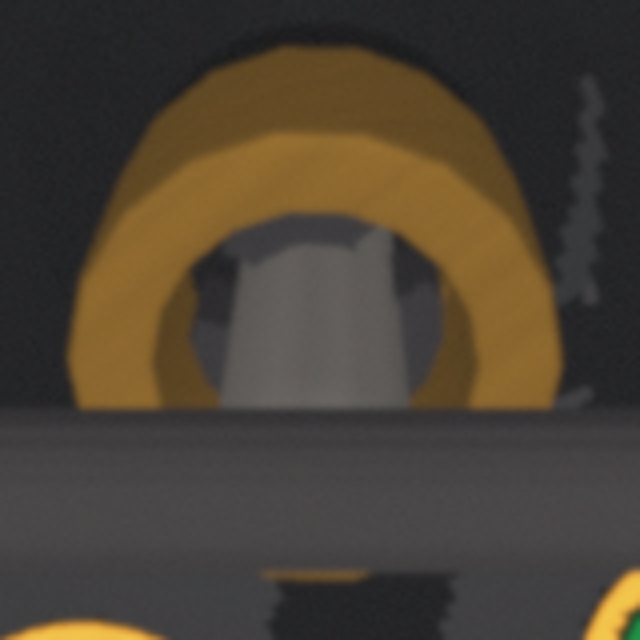

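>>> apply_moves([
  [[0, -0.1, -0.1], [0, 0, 0]],
  [[0, -0.1, -0.1], [0, 0, 0]],
  [[0, -0.1, -0.1], [0, 0, 0]],
  [[0, -0.1, -0.1], [0, 0, 0]],
  [[0, -0.1, -0.1], [0, 0, 0]],
  [[0, -0.1, -0.1], [0, 0, 0]],
  [[0, -0.1, -0.1], [0, 0, 0]],
  [[0, -0.1, -0.1], [0, 0, 0]],
])

```text
t: 5.25
tcp_pos: [0.4899, -0.176, 0.0857]
eef_rot: [-0.586, -0.395, 0.586, -0.395]
ft_force: [-0.3, -0.2, 0.7]
grip_width: 0.998
```

Run:
```python
from h import *
hist();print(delta((.4898,-.1757,.086)))
```

```text
t 5.25 tcp [ 489.9 -176.    85.7] F [-0.27 -0.2   0.7 ] M [ 0.024  0.165 -0.068] w 92.8 q [-0.56  0.34  1.78 -0.    1.02  1.4 ] jaw -112.0 [-0. -0. -1.]
[array([-0.03, -0.02, -0.02])]
```

>>> apply_moves([
  [[0, 0, 0], [0, 0, 0]],
  [[0, 0, 0], [0, 0, 0]],
  [[0, 0, 0], [0, 0, 0]],
  [[0, 0, 0], [0, 0, 0]],
  [[0, 0, 0], [0, 0, 0]],
  [[0, 0, 0], [0, 0, 0]],
  [[0, 0, 0], [0, 0, 0]],
  [[0, 0, 0], [0, 0, 0]],
  [[0, 0, 0], [0, 0, 0]],
  [[0, 0, 0], [0, 0, 0]],
], claw=-1, squeeze=5)

```text
t: 6.25
tcp_pos: [0.4899, -0.176, 0.0857]
eef_rot: [0.586, 0.395, -0.586, 0.395]
ft_force: [-0.0, 0.5, -0.3]
grip_width: 0.533
```

Run:
```python
from h import *
hist();
s=robot.snapshot("wrist");cv2.imwrite("pics/w5.png",s)
```

```text
t 6.25 tcp [ 489.9 -176.    85.7] F [-0.04  0.55 -0.27] M [0.085 0.099 0.041] w 49.5 q [-0.56  0.34  1.78  0.    1.02  1.4 ] jaw -112.0 [ 0.  0. -1.]
```

View pics/w5.png

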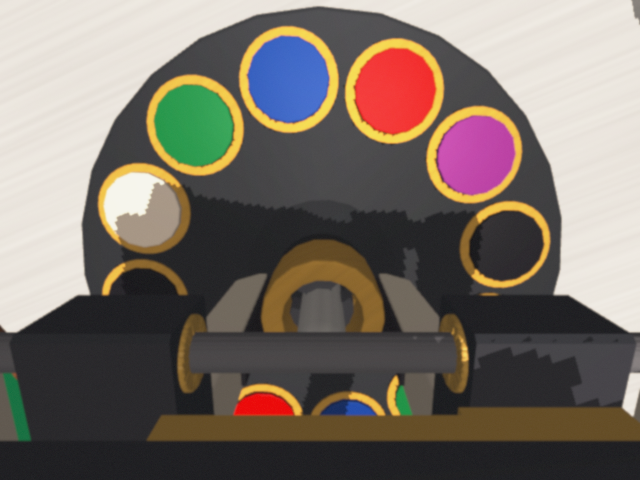

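The collar is gripped at 49.5 mm with no side load. Now I'll firm up the grip and draw it up a little.

>>> apply_moves([
  [[0, 0, 0], [0, 0, 0]],
  [[0, 0, 0], [0, 0, 0]],
  [[0, 0, 0], [0, 0, 0]],
  [[-0.1, 0, 0], [0, 0, 0]],
  [[-0.2, 0, 0], [0, 0, 0]],
  [[-0.3, 0, 0], [0, 0, 0]],
  [[-0.4, 0, 0], [0, 0, 0]],
  [[-0.4, 0, 0], [0, 0, 0]],
  [[-0.4, 0, 0], [0, 0, 0]],
  [[-0.4, 0, 0], [0, 0, 0]],
  [[-0.4, 0, 0], [0, 0, 0]],
], squeeze=25)

```text
t: 7.4
tcp_pos: [0.4899, -0.176, 0.0897]
eef_rot: [-0.586, -0.395, 0.586, -0.395]
ft_force: [-0.2, 1.2, -2.4]
grip_width: 0.525
```

Run:
```python
from h import *
hist()
```

```text
t 7.4 tcp [ 489.9 -176.    89.7] F [-0.17  1.21 -2.44] M [ 0.013  0.124 -0.058] w 48.8 q [-0.56  0.33  1.78 -0.    1.03  1.4 ] jaw -112.0 [-0.  0. -1.]
```

Fz of about −2.4 N matches the collar's own weight. Next I'll go up to light contact with the crown.

>>> apply_moves([
  [[-0.1, 0, 0], [0, 0, 0]],
  [[-0.2, 0, 0], [0, 0, 0]],
  [[-0.25, 0, 0], [0, 0, 0]],
  [[-0.25, 0, 0], [0, 0, 0]],
  [[-0.25, 0, 0], [0, 0, 0]],
  [[-0.25, 0, 0], [0, 0, 0]],
  [[-0.25, 0, 0], [0, 0, 0]],
])

```text
t: 8.1
tcp_pos: [0.4898, -0.1759, 0.0921]
eef_rot: [-0.586, -0.395, 0.586, -0.395]
ft_force: [0.1, -0.7, -6.6]
grip_width: 0.523
```

Run:
```python
from h import *
hist();robot.snapshot("wrist");hist()
```

```text
t 8.1 tcp [ 489.8 -175.9   92.1] F [ 0.12 -0.7  -6.61] M [-0.062  0.145 -0.002] w 48.6 q [-0.56  0.33  1.78 -0.    1.04  1.4 ] jaw -112.0 [-0.  0. -1.]
t 8.15 tcp [ 489.8 -175.9   92.1] F [ 0.82  0.55 -6.98] M [-0.028  0.122  0.022] w 48.9 q [-0.56  0.33  1.78  0.    1.04  1.4 ] jaw -112.0 [-0.  0. -1.]
```

Crown contact is about 4 N beyond the collar's weight. Now I'll turn anticlockwise in small steps.

>>> apply_moves([
  [[0, 0, 0], [-2, 0, 0]],
  [[0, 0, 0], [-4, 0, 0]],
  [[0, 0, 0], [-6, 0, 0]],
  [[0, 0, 0], [-6, 0, 0]],
  [[0, 0, 0], [-6, 0, 0]],
])

```text
t: 8.65
tcp_pos: [0.4897, -0.1759, 0.0921]
eef_rot: [-0.565, -0.425, 0.565, -0.425]
ft_force: [-0.6, 0.6, -7.1]
grip_width: 0.529
```

Run:
```python
from h import *
hist();robot.snapshot("wrist");hist()
```

```text
t 8.65 tcp [ 489.7 -175.9   92.1] F [-0.57  0.58 -7.14] M [-0.01   0.155 -0.011] w 49.2 q [-0.56  0.33  1.78 -0.    1.04  1.29] jaw -106.1 [-0.  0. -1.]
t 8.7 tcp [ 489.7 -175.9   92.1] F [-0.05  1.2  -6.87] M [-0.033  0.229  0.061] w 48.6 q [-0.56  0.33  1.78 -0.    1.04  1.29] jaw -106.1 [-0.  0. -1.]
```

>>> apply_moves([
  [[0, 0, 0], [-2, 0, 0]],
  [[0, 0, 0], [-4, 0, 0]],
  [[0, 0, 0], [-4, 0, 0]],
  [[0, 0, 0], [-4, 0, 0]],
])

```text
t: 9.1
tcp_pos: [0.4898, -0.1759, 0.0922]
eef_rot: [-0.55, -0.445, 0.55, -0.444]
ft_force: [-0.3, 0.3, -7.8]
grip_width: 0.524
```

>>> apply_moves([
  [[0, 0, 0], [-2, 0, 0]],
  [[0, 0, 0], [-4, 0, 0]],
  [[0, 0, 0], [-4, 0, 0]],
  [[0, 0, 0], [-4, 0, 0]],
])

```text
t: 9.5
tcp_pos: [0.4899, -0.176, 0.0922]
eef_rot: [-0.534, -0.463, 0.534, -0.463]
ft_force: [-0.1, 0.0, -6.3]
grip_width: 0.526
```

>>> apply_moves([
  [[0, 0, 0], [-2, 0, 0]],
  [[0, 0, 0], [-4, 0, 0]],
  [[0, 0, 0], [-4, 0, 0]],
  [[0, 0, 0], [-4, 0, 0]],
])

```text
t: 9.9
tcp_pos: [0.4899, -0.176, 0.0922]
eef_rot: [-0.518, -0.482, 0.518, -0.482]
ft_force: [-0.5, -0.8, -7.2]
grip_width: 0.524
```

>>> apply_moves([
  [[0, 0, 0], [-2, 0, 0]],
  [[0, 0, 0], [-4, 0, 0]],
  [[0, 0, 0], [-4, 0, 0]],
  [[0, 0, 0], [-4, 0, 0]],
])

```text
t: 10.3
tcp_pos: [0.4899, -0.176, 0.0922]
eef_rot: [0.501, 0.499, -0.501, 0.499]
ft_force: [-0.0, -0.6, -7.1]
grip_width: 0.528
```

>>> apply_moves([
  [[0, 0, 0], [-2, 0, 0]],
  [[0, 0, 0], [-4, 0, 0]],
  [[0, 0, 0], [-4, 0, 0]],
  [[0, 0, 0], [-4, 0, 0]],
])

```text
t: 10.7
tcp_pos: [0.4899, -0.1761, 0.0923]
eef_rot: [0.483, 0.517, -0.483, 0.517]
ft_force: [-0.1, -0.3, -7.2]
grip_width: 0.531
```

>>> apply_moves([
  [[0, 0, 0], [-2, 0, 0]],
  [[0, 0, 0], [-4, 0, 0]],
  [[0, 0, 0], [-4, 0, 0]],
  [[0, 0, 0], [-4, 0, 0]],
])

```text
t: 11.1
tcp_pos: [0.4899, -0.176, 0.0922]
eef_rot: [0.465, 0.533, -0.465, 0.533]
ft_force: [-0.6, 0.3, -7.4]
grip_width: 0.528
```

>>> apply_moves([
  [[0, 0, 0], [-2, 0, 0]],
  [[0, 0, 0], [-4, 0, 0]],
  [[0, 0, 0], [-4, 0, 0]],
  [[0, 0, 0], [-4, 0, 0]],
])

```text
t: 11.5
tcp_pos: [0.4899, -0.176, 0.0922]
eef_rot: [0.446, 0.549, -0.446, 0.549]
ft_force: [0.7, -0.7, -7.9]
grip_width: 0.529
```

34° turned so far, with the contact force steady at about −7 N. Continuing.

>>> apply_moves([
  [[0, 0, 0], [-2, 0, 0]],
  [[0, 0, 0], [-4, 0, 0]],
  [[0, 0, 0], [-4, 0, 0]],
  [[0, 0, 0], [-4, 0, 0]],
])

```text
t: 11.9
tcp_pos: [0.4899, -0.176, 0.0922]
eef_rot: [0.426, 0.564, -0.426, 0.564]
ft_force: [-0.0, -0.8, -7.2]
grip_width: 0.531
```

>>> apply_moves([
  [[0, 0, 0], [-2, 0, 0]],
  [[0, 0, 0], [-4, 0, 0]],
  [[0, 0, 0], [-4, 0, 0]],
  [[0, 0, 0], [-4, 0, 0]],
])

```text
t: 12.3
tcp_pos: [0.4899, -0.176, 0.0923]
eef_rot: [0.406, 0.579, -0.406, 0.579]
ft_force: [0.6, -0.6, -7.2]
grip_width: 0.526
```

>>> apply_moves([
  [[0, 0, 0], [-2, 0, 0]],
  [[0, 0, 0], [-4, 0, 0]],
  [[0, 0, 0], [-4, 0, 0]],
  [[0, 0, 0], [-4, 0, 0]],
])

```text
t: 12.7
tcp_pos: [0.4899, -0.176, 0.0923]
eef_rot: [0.386, 0.593, -0.386, 0.593]
ft_force: [1.3, -0.7, -6.6]
grip_width: 0.526
```

>>> apply_moves([
  [[0, 0, 0], [-2, 0, 0]],
  [[0, 0, 0], [-4, 0, 0]],
  [[0, 0, 0], [-4, 0, 0]],
  [[0, 0, 0], [-4, 0, 0]],
])

```text
t: 13.1
tcp_pos: [0.49, -0.1761, 0.0923]
eef_rot: [0.365, 0.606, -0.365, 0.606]
ft_force: [-0.5, 0.0, -5.6]
grip_width: 0.527
```

Run:
```python
from h import *
hist()
for i in range(3): robot.snapshot("wrist");hist()
```

```text
t 13.1 tcp [ 490.  -176.1   92.3] F [-0.45  0.   -5.58] M [-0.12   0.179 -0.041] w 49.0 q [-0.56  0.33  1.78 -0.    1.04  0.53] jaw -62.1 [ 0. -0. -1.]
t 13.15 tcp [ 489.9 -176.    92.3] F [ 0.06  0.21 -5.86] M [-0.117  0.207 -0.01 ] w 49.3 q [-0.56  0.33  1.78  0.    1.04  0.52] jaw -62.1 [ 0. -0. -1.]
t 13.2 tcp [ 489.9 -176.    92.3] F [ 0.39  0.35 -5.64] M [-0.099  0.155 -0.012] w 49.0 q [-0.56  0.33  1.78 -0.    1.04  0.52] jaw -62.1 [ 0. -0. -1.]
t 13.25 tcp [ 489.9 -176.    92.3] F [-0.01 -0.47 -6.08] M [-0.098  0.157  0.034] w 48.9 q [-0.56  0.33  1.78 -0.    1.04  0.52] jaw -62.1 [ 0. -0. -1.]
```

The force eased to about −5.8 N and Mx shifted, so the lugs may be at the edge of the grooves. I'll use a finer step.

>>> apply_moves([
  [[0, 0, 0], [-2, 0, 0]],
  [[0, 0, 0], [-3, 0, 0]],
  [[0, 0, 0], [-3, 0, 0]],
  [[0, 0, 0], [-3, 0, 0]],
])

```text
t: 13.65
tcp_pos: [0.4901, -0.1759, 0.0925]
eef_rot: [0.349, 0.615, -0.349, 0.615]
ft_force: [1.0, 0.6, -3.1]
grip_width: 0.526
```

Run:
```python
from h import *
hist()
for i in range(2): robot.snapshot("wrist");hist()
```

```text
t 13.65 tcp [ 490.1 -175.9   92.5] F [ 0.99  0.64 -3.07] M [0.131 0.154 0.064] w 48.9 q [-0.56  0.33  1.78  0.    1.04  0.47] jaw -59.1 [ 0. -0. -1.]
t 13.7 tcp [ 490.  -175.9   92.4] F [-0.2   0.66 -2.69] M [0.13  0.19  0.004] w 49.2 q [-0.56  0.33  1.78  0.    1.04  0.47] jaw -59.1 [ 0.  0. -1.]
t 13.75 tcp [ 490.  -175.9   92.4] F [-0.11  0.46 -2.22] M [0.143 0.192 0.02 ] w 49.0 q [-0.56  0.33  1.78  0.    1.04  0.47] jaw -59.1 [ 0. -0. -1.]
```

The force fell to bare weight (about −2.7 N) at 53°, so the lugs are in the grooves. I'll turn 4° further toward the middle of the grooves and then lift a little.

>>> apply_moves([
  [[0, 0, 0], [-2, 0, 0]],
  [[0, 0, 0], [-4, 0, 0]],
  [[0, 0, 0], [-4, 0, 0]],
  [[0, 0, 0], [-4, 0, 0]],
  [[0, 0, 0], [-4, 0, 0]],
])

```text
t: 14.25
tcp_pos: [0.49, -0.1761, 0.0923]
eef_rot: [0.327, 0.627, -0.327, 0.627]
ft_force: [-0.1, -0.1, -3.6]
grip_width: 0.527
```

Run:
```python
from h import *
hist()
for i in range(2): robot.snapshot("wrist");hist()
```

```text
t 14.25 tcp [ 490.  -176.1   92.3] F [-0.1  -0.06 -3.63] M [-0.122  0.105  0.001] w 49.0 q [-0.56  0.33  1.78 -0.    1.04  0.4 ] jaw -55.1 [ 0. -0. -1.]
t 14.3 tcp [ 490.  -176.1   92.3] F [-0.79  0.86 -2.44] M [-0.019  0.124  0.052] w 48.7 q [-0.56  0.33  1.78 -0.    1.04  0.4 ] jaw -55.1 [ 0. -0. -1.]
t 14.35 tcp [ 490.  -176.1   92.3] F [ 0.48 -0.16 -2.55] M [0.011 0.189 0.005] w 48.8 q [-0.56  0.33  1.78 -0.    1.04  0.4 ] jaw -55.1 [ 0. -0. -1.]
```

Still free. I'll lift 4 mm as a trial, staying within the crown's yield.

>>> apply_moves([
  [[-0.1, 0, 0], [0, 0, 0]],
  [[-0.2, 0, 0], [0, 0, 0]],
  [[-0.3, 0, 0], [0, 0, 0]],
  [[-0.3, 0, 0], [0, 0, 0]],
])

```text
t: 14.75
tcp_pos: [0.49, -0.1761, 0.0954]
eef_rot: [0.327, 0.627, -0.327, 0.627]
ft_force: [0.4, 0.2, -2.9]
grip_width: 0.525
```

Run:
```python
from h import *
hist()
for i in range(2): robot.snapshot("wrist");hist()
```

```text
t 14.75 tcp [ 490.  -176.1   95.4] F [ 0.38  0.24 -2.88] M [-0.052  0.127 -0.019] w 48.8 q [-0.56  0.32  1.77 -0.    1.04  0.4 ] jaw -55.0 [ 0. -0. -1.]
t 14.8 tcp [ 490.  -176.1   95.4] F [-0.66 -0.34 -3.19] M [-0.067  0.131 -0.011] w 48.9 q [-0.56  0.32  1.77  0.    1.04  0.4 ] jaw -55.0 [ 0. -0. -1.]
t 14.85 tcp [ 489.9 -176.    95.3] F [ 0.57  0.74 -3.4 ] M [-0.043  0.107  0.001] w 49.0 q [-0.56  0.32  1.77 -0.    1.04  0.4 ] jaw -55.0 [ 0. -0. -1.]
```

It's sliding freely at its weight only. I'll keep lifting, moderately, with a check.

>>> apply_moves([
  [[-0.2, 0, 0], [0, 0, 0]],
  [[-0.5, 0, 0], [0, 0, 0]],
  [[-0.8, 0, 0], [0, 0, 0]],
  [[-1.0, 0, 0], [0, 0, 0]],
  [[-1.2, 0, 0], [0, 0, 0]],
  [[-1.2, 0, 0], [0, 0, 0]],
])

```text
t: 15.45
tcp_pos: [0.4901, -0.1761, 0.1076]
eef_rot: [0.327, 0.627, -0.327, 0.627]
ft_force: [0.9, -0.2, -3.4]
grip_width: 0.526
```

Run:
```python
from h import *
hist()
```

```text
t 15.45 tcp [ 490.1 -176.1  107.6] F [ 0.9  -0.21 -3.36] M [-0.019  0.15   0.029] w 48.9 q [-0.56  0.31  1.76 -0.    1.07  0.4 ] jaw -55.0 [ 0.001 -0.    -1.   ]
```

>>> apply_moves([
  [[-0.4, 0, 0], [0, 0, 0]],
  [[-0.9, 0, 0], [0, 0, 0]],
  [[-1.4, 0, 0], [0, 0, 0]],
  [[-1.9, 0, 0], [0, 0, 0]],
  [[-2.4, 0, 0], [0, 0, 0]],
  [[-3.0, 0, 0], [0, 0, 0]],
  [[-3.6, 0, 0], [0, 0, 0]],
  [[-4.2, 0, 0], [0, 0, 0]],
  [[-4.8, 0, 0], [0, 0, 0]],
  [[-5.4, 0, 0], [0, 0, 0]],
  [[-6.0, 0, 0], [0, 0, 0]],
  [[-6.0, 0, 0], [0, 0, 0]],
])

```text
t: 16.65
tcp_pos: [0.4904, -0.1763, 0.1683]
eef_rot: [0.327, 0.626, -0.327, 0.628]
ft_force: [0.2, 0.1, -3.3]
grip_width: 0.524
```

Run:
```python
from h import *
s=hist();cv2.imwrite("pics/s6.png",robot.snapshot("side"))
im=cv2.imread("pics/s6.png");cv2.imwrite("pics/s6c.png",cv2.resize(im[190:370,250:450],None,fx=3,fy=3))
# tray target: yaw along tray: refine centre of felt at z .005
print(delta((.4935,.1435,.16)))
```

```text
t 16.65 tcp [ 490.4 -176.3  168.3] F [ 0.16  0.08 -3.35] M [-0.007  0.145  0.074] w 48.8 q [-0.56  0.25  1.68  0.    1.21  0.4 ] jaw -55.0 [ 0.002 -0.001 -1.   ]
[array([  0.76,  18.59, -26.01])]
```

View pics/s6c.png

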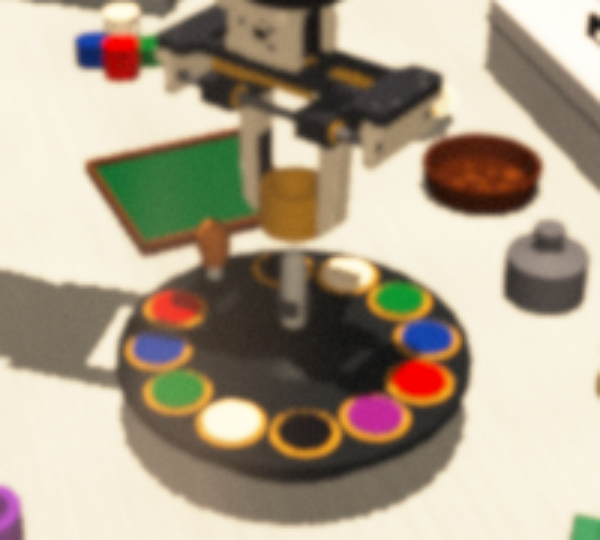

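The side crop shows the collar at about (293,205) hanging clear above the bare spindle, level between the fingers. Now to the tray.

>>> apply_moves([
  [[-1, 1, -1.4], [0, 0, 0]],
  [[-1, 3, -4.2], [0, 0, 0]],
  [[-1, 5, -7.0], [0, 0, 0]],
  [[-1, 7, -9.8], [0, 0, 0]],
  [[-1, 9, -12.6], [0, 0, 0]],
  [[-1, 11, -15.4], [0, 0, 0]],
  [[-1, 13, -18.2], [0, 0, 0]],
  [[-1, 15, -21], [0, 0, 0]],
  [[-1, 17, -23.8], [0, 0, 0]],
  [[-1, 18.2, -25.5], [0, 0, 0]],
  [[-1, 18.6, -26], [0, 0, 0]],
  [[-1, 18.6, -26], [0, 0, 0]],
])

```text
t: 17.9
tcp_pos: [0.4929, 0.1449, 0.1774]
eef_rot: [0.326, 0.628, -0.326, 0.627]
ft_force: [-0.0, -0.3, -3.0]
grip_width: 0.522
```

Run:
```python
from h import *
s=hist();im=robot.snapshot("wrist");cv2.imwrite("pics/w7.png",im);cv2.imwrite("pics/t7.png",robot.snapshot("top"))
print(delta((.4935,.1435,.045)),proj("wrist",(.4935,.1435,.005),s))
```

```text
t 17.9 tcp [492.9 144.9 177.4] F [-0.02 -0.3  -3.04] M [-0.036  0.093 -0.019] w 48.5 q [ 0.07  0.23  1.68 -0.    1.23  1.03] jaw -54.9 [-0. -0. -1.]
[array([13.23,  0.04, -0.  ])] [322.81113815 219.74076011]
```

View pics/w7.png

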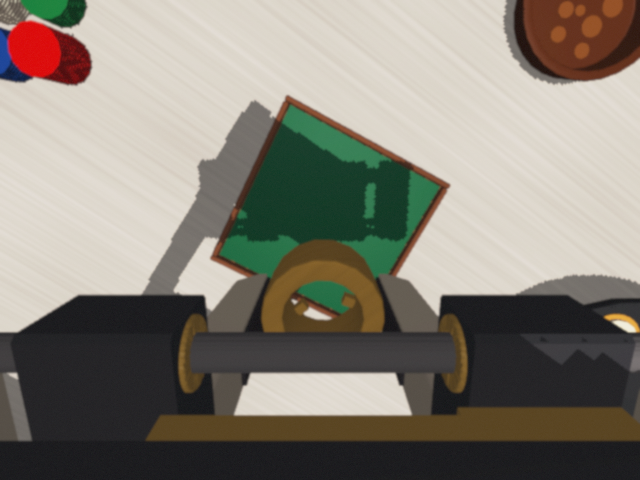

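Run:
```python
from h import *
s=robot.read_state()
for p in ((288,97),(449,185),(213,258)): print(ray("wrist",p,.014,s))
a=ray("wrist",(449,185),.014,s);b=ray("wrist",(213,258),.014,s);print((a+b)/2, np.linalg.norm(a-b))
```

```text
[0.56321679 0.22539579 0.014     ]
[0.58349174 0.07045867 0.014     ]
[0.4086331  0.20472838 0.014     ]
[0.49606242 0.13759353 0.014     ] 0.2204629176427577
```

The wrist view shows the collar over the tray. The tray corners at (288,97), (449,185) and (213,258) put its centre near (0.495, 0.14), which is close enough given 50 mm of margin. Descending.

>>> apply_moves([
  [[1.2, 0.2, 0.3], [0, 0, 0]],
  [[3, 0.4, 0.3], [0, 0, 0]],
  [[5, 0.4, 0.3], [0, 0, 0]],
  [[7, 0.4, 0.3], [0, 0, 0]],
  [[9, 0.4, 0.3], [0, 0, 0]],
  [[11, 0.4, 0.3], [0, 0, 0]],
  [[13, 0.4, 0.3], [0, 0, 0]],
  [[14.5, 0.4, 0.3], [0, 0, 0]],
  [[15.2, 0.4, 0.3], [0, 0, 0]],
  [[15.4, 0.4, 0.3], [0, 0, 0]],
  [[15.4, 0.4, 0.3], [0, 0, 0]],
  [[15.4, 0.4, 0.3], [0, 0, 0]],
])

```text
t: 19.2
tcp_pos: [0.4991, 0.1433, 0.0239]
eef_rot: [0.327, 0.627, -0.327, 0.627]
ft_force: [1.0, 0.1, -3.4]
grip_width: 0.529
```

Run:
```python
from h import *
s=hist()
for i in range(4): im=robot.snapshot("side")
hist();cv2.imwrite("pics/s8.png",im);cv2.imwrite("pics/s8c.png",cv2.resize(im[170:310,230:400],None,fx=4,fy=4))
```

```text
t 19.2 tcp [499.1 143.3  23.9] F [ 1.02  0.07 -3.35] M [-0.087  0.156 -0.023] w 49.2 q [ 0.06  0.42  1.84 -0.    0.87  1.03] jaw -55.1 [ 0.001  0.    -1.   ]
t 19.4 tcp [498.9 143.6  23.9] F [ 0.4   0.92 -2.13] M [-0.02   0.171  0.002] w 48.7 q [ 0.07  0.42  1.85 -0.    0.87  1.03] jaw -55.0 [ 0.001  0.    -1.   ]
```

View pics/s8c.png

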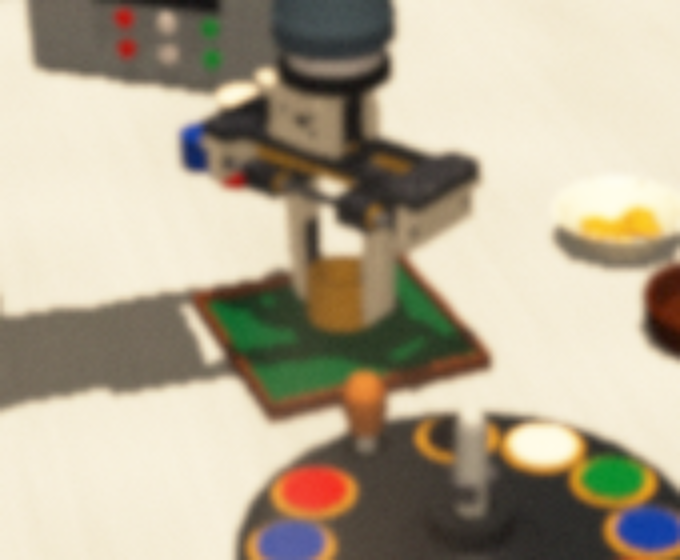

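The collar is central over the felt. I'll lower it slowly and feel for the floor.

>>> apply_moves([
  [[0.3, 0, 0], [0, 0, 0]],
  [[0.6, 0, 0], [0, 0, 0]],
  [[0.85, 0, 0], [0, 0, 0]],
  [[1.05, 0, 0], [0, 0, 0]],
  [[1.15, 0, 0], [0, 0, 0]],
  [[1.15, 0, 0], [0, 0, 0]],
  [[1.15, 0, 0], [0, 0, 0]],
  [[1.15, 0, 0], [0, 0, 0]],
])

```text
t: 20.2
tcp_pos: [0.4985, 0.1435, 0.0118]
eef_rot: [0.327, 0.627, -0.327, 0.627]
ft_force: [-0.7, -0.4, -3.6]
grip_width: 0.524
```

Run:
```python
from h import *
hist()
```

```text
t 20.2 tcp [498.5 143.5  11.8] F [-0.73 -0.41 -3.6 ] M [-0.033  0.158  0.043] w 48.7 q [ 0.07  0.44  1.85 -0.    0.85  1.03] jaw -55.0 [ 0.  0. -1.]
```

>>> apply_moves([
  [[0.05, 0, 0], [0, 0, 0]],
  [[0.1, 0, 0], [0, 0, 0]],
  [[0.1, 0, 0], [0, 0, 0]],
  [[0.1, 0, 0], [0, 0, 0]],
  [[0.1, 0, 0], [0, 0, 0]],
])

```text
t: 20.7
tcp_pos: [0.4984, 0.1435, 0.0107]
eef_rot: [0.327, 0.627, -0.327, 0.627]
ft_force: [-0.0, -1.2, -2.7]
grip_width: 0.527
```

Run:
```python
from h import *
hist();robot.snapshot("side");hist()
```

```text
t 20.7 tcp [498.4 143.5  10.7] F [-0.01 -1.21 -2.69] M [-0.097  0.148  0.032] w 49.0 q [ 0.06  0.44  1.86 -0.    0.85  1.03] jaw -55.0 [-0. -0. -1.]
t 20.75 tcp [498.4 143.5  10.7] F [-0.05  0.59 -2.54] M [-0.066  0.1    0.051] w 48.9 q [ 0.07  0.44  1.86 -0.    0.85  1.03] jaw -55.0 [-0. -0. -1.]
```

>>> apply_moves([
  [[0.03, 0, 0], [0, 0, 0]],
  [[0.06, 0, 0], [0, 0, 0]],
  [[0.06, 0, 0], [0, 0, 0]],
  [[0.06, 0, 0], [0, 0, 0]],
])

```text
t: 21.15
tcp_pos: [0.4984, 0.1435, 0.0107]
eef_rot: [0.327, 0.627, -0.327, 0.627]
ft_force: [-2.0, 0.2, 5.4]
grip_width: 0.526
```

Run:
```python
from h import *
hist();robot.snapshot("side");hist()
```

```text
t 21.15 tcp [498.4 143.5  10.7] F [-2.    0.24  5.44] M [-0.054  0.643 -0.034] w 49.0 q [ 0.07  0.44  1.86 -0.    0.85  1.03] jaw -55.0 [ 0. -0. -1.]
t 21.2 tcp [498.4 143.5  10.7] F [-2.81 -0.29  5.69] M [-0.111  0.569  0.009] w 48.9 q [ 0.07  0.44  1.86 -0.    0.85  1.03] jaw -55.0 [ 0. -0. -1.]
```

It's seated: Fz went from −3 to +5.5 N at TCP z 10.7 mm, as predicted. I'll ease off and release part way.

>>> apply_moves([
  [[-0.04, 0, 0], [0, 0, 0]],
  [[-0.04, 0, 0], [0, 0, 0]],
  [[-0.04, 0, 0], [0, 0, 0]],
], squeeze=5)

```text
t: 21.5
tcp_pos: [0.4985, 0.1435, 0.0107]
eef_rot: [0.327, 0.627, -0.327, 0.627]
ft_force: [-1.6, -0.1, 3.6]
grip_width: 0.531
```

>>> apply_moves([
  [[0, 0, 0], [0, 0, 0]],
  [[0, 0, 0], [0, 0, 0]],
  [[0, 0, 0], [0, 0, 0]],
  [[0, 0, 0], [0, 0, 0]],
  [[0, 0, 0], [0, 0, 0]],
  [[0, 0, 0], [0, 0, 0]],
  [[0, 0, 0], [0, 0, 0]],
], claw=0.55)

```text
t: 22.2
tcp_pos: [0.4984, 0.1435, 0.0105]
eef_rot: [0.327, 0.627, -0.327, 0.627]
ft_force: [0.5, -0.2, -0.1]
grip_width: 0.777
```

Run:
```python
from h import *
hist();cv2.imwrite("pics/w9.png",robot.snapshot("wrist"))
```

```text
t 22.2 tcp [498.4 143.5  10.5] F [ 0.5  -0.21 -0.15] M [-0.025  0.179 -0.032] w 72.3 q [ 0.07  0.44  1.86 -0.    0.85  1.03] jaw -55.0 [-0. -0. -1.]
```

View pics/w9.png

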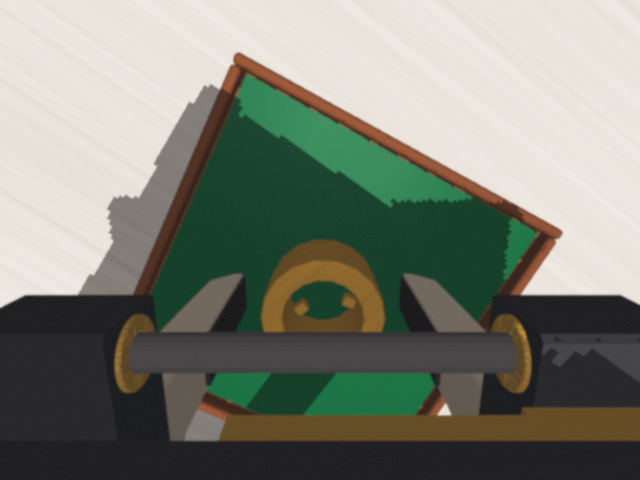

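The wrist view shows the collar standing flat on the felt at about (322,300), with both fingers clear of it. I'll withdraw straight up.

>>> apply_moves([
  [[-0.5, 0, 0], [0, 0, 0]],
  [[-1.5, 0, 0], [0, 0, 0]],
  [[-3, 0, 0], [0, 0, 0]],
  [[-5, 0, 0], [0, 0, 0]],
  [[-8, 0, 0], [0, 0, 0]],
  [[-11, 0, 0], [0, 0, 0]],
  [[-14, 0, 0], [0, 0, 0]],
  [[-17, 0, 0], [0, 0, 0]],
  [[-18, 0, 0], [0, 0, 0]],
  [[-18, 0, 0], [0, 0, 0]],
  [[-18, 0, 0], [0, 0, 0]],
])

```text
t: 23.35
tcp_pos: [0.4977, 0.1434, 0.1896]
eef_rot: [0.326, 0.627, -0.327, 0.627]
ft_force: [-0.5, 0.2, 0.3]
grip_width: 0.777
```

Run:
```python
from h import *
s=hist();a=robot.snapshot("side");b=robot.snapshot("top")
cv2.imwrite("pics/s10.png",a);cv2.imwrite("pics/t10.png",b);w=robot.snapshot("wrist");cv2.imwrite("pics/w10.png",w)
# bystander drift check between before/after in top view
t0=cv2.imread("pics/top0.png")
for n,(x,y) in dict(dish=(261,163),loupe=(411,161),weight=(366,161),ash=(309,156),chips=(188,245),wheel=(396,250),purple=(424,325),pink=(454,166)).items():
    r=26 if n!="wheel" else 48
    p=t0[y-r+8:y+r-8,x-r+8:x+r-8];q=b[y-r:y+r,x-r:x+r]
    m=cv2.matchTemplate(q,p,cv2.TM_CCOEFF_NORMED);_,v,_,l=cv2.minMaxLoc(m);print(n,round(v,3),np.array(l)-8)
```

```text
t 23.35 tcp [497.7 143.4 189.6] F [-0.47  0.16  0.32] M [-0.067  0.141  0.011] w 72.3 q [ 0.07  0.22  1.65 -0.    1.26  1.03] jaw -55.0 [-0.001 -0.    -1.   ]
dish 0.995 [0 0]
loupe 0.996 [0 0]
weight 0.999 [0 0]
ash 0.997 [0 0]
chips 0.999 [0 0]
wheel 0.952 [0 0]
purple 0.998 [0 0]
pink 0.997 [0 0]
```

View pics/s10.png

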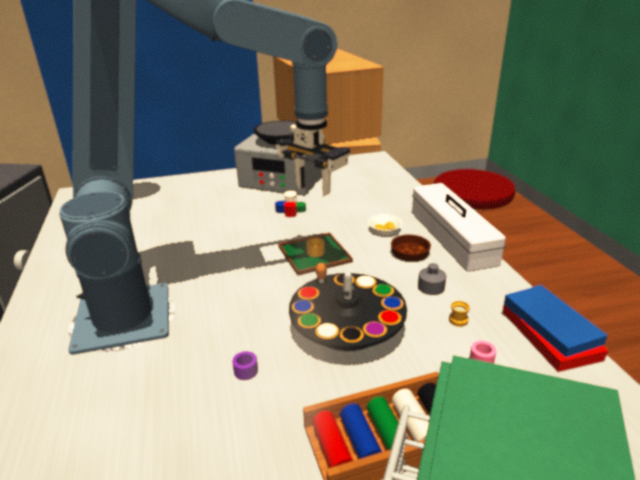

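View pics/w10.png

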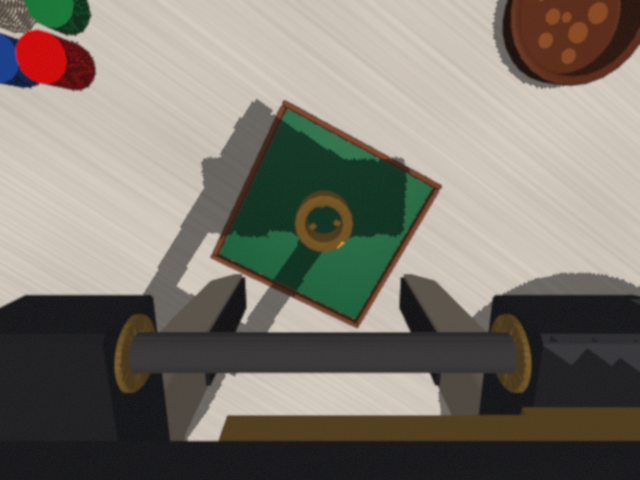

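The collar stands upright in the middle of the tray, at wrist (324,221) and side (316,246). The lugs are visible at its foot, so it is the same side up. The spindle is bare and the bystanders show 0 px of movement. Handing in.

```bash
python3 -c "
from rig import robot
print(robot.hand_in())"
```

```text
the job is handed in; nothing more can be done
None
```

The brass collar is off the spindle and standing flat, same side up, near the middle of the felt tray. The job was handed in at about 23.5 s of the 66 s allowed.

**Removal:** I gripped the collar at 25 N and raised it until its lugs pressed the crown with about 4–5 N on top of its weight. I then turned it anticlockwise in small steps. The force fell to bare weight at about 53°. I turned 4° further, and it slid up and off at its weight only (about 3 N).

**Placing:** I lowered it until I felt the tray floor (about 5.5 N pressing up), opened the fingers and withdrew straight up.

**Last checks:** In the final images the spindle is bare and the collar is upright in the tray, with the gripper well clear and no load on the wrist. The dish, loupe, counterweight, ashtray, chips and look-alike rings showed no movement in the top view (0 px).

**What disagreed:** The top and wrist cameras put the tray centre about 6 mm apart, which didn't matter with about 50 mm of free felt on each side. They also put the collar about 2 mm apart; I settled that with a second wrist view turned 90°. The start of the drop was gradual (about −5.8 N at 50°).

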